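Thread the long gouge out of its half-covered chest

ROBOT

A 6-joint arm with a two-finger parallel gripper is mounted at the origin on the work surface. World frame = base frame: x ahead of the robot, y to its left, z up, the work surface at z = 0. Lengths are in m, angles in degrees, forces in N, time in s.
With the tool pointing down it reaches from about 0.35 to 0.975 m from the base axis. Payload 7.1 kg.
Tool frame: the origin (TCP) lies on the centre line of the jaws, within the pads' length; the fingertips stand 14 mm ahead of it and the grasp point (between the pads) lies 5 mm behind it; x points along the fingers, y is the direction in which the jaws open and shut, and the axes are right-handed (so a half turn about x gives the same grasp; the last joint's range is limited). The gripper opens to 88 mm and grips with 3 to 60 N. Pads are 20 mm wide; open, the fingers measure 115 mm over their backs; the gripper's body (75 mm by 178 mm) begins 61 mm behind the grasp point.
Start: joints at [-72.307, 24.242, 93.386, -0, 62.372, -1.089], TCP at [0.201, -0.592, 0.237] pointing down, gripper open.
Joint ranges: [-172.04, 172.04], [-51.8, 120.97], [4.93, 147.93], [-75.15, 255.16], [6.16, 154.13], [-145.62, 145.62]. Speed limits (degrees/s): [136.94, 136.94, 172.46, 180, 180, 180].

INTERFACE

Orientations are given as a 3x3 rotation matrix whose columns are the frame's x, y, z axes.
In Python, from bench import telemetry, optics, ctrl gives the robot as it stands.
- The arm moves only by the tool play_rows, never from a script. Its argument "increments" is a list of rows, each an object with "slide": the shift along the tool's x, y, z in m, a list of three; "yaw": the turn about the tool's x in rad. In form: [{"slide": [x, y, z], "yaw": yaw}, ...]. A call has 1 to 10 rows; each row shifts and turns the pose as measured when the row begins, along the tool's axes as they then stand; what a row does not reach is not made up. A row lasts 1/10 s, in which the tool goes at most 50 mm and 8.59 degrees, less where a joint would pass 70% of its speed; a pose out of reach is approached as far as the arm can. A call is refused whole if a number of a shift passes 0.05 or a number of a turn 0.15, either way. A call with a gripper value outside its range is refused whole. "fingers" is the opening, from 0 (shut) to 1 (fully open), set as the call begins (left out, the last holds). The fingers move at their own pace and stop on an object; "squeeze" is the grip in N (left out, the last holds). Time passes only in rows, so rows that do not move let the fingers close. It gives the time, the measured TCP pose, the force and the opening at its end, in the units of the state.
- telemetry.state(): the state, without advancing time (a new reading comes with each control period).
- optics.snapshot(name): name is "side" or "top" or "wrist"; returns the picture (384x512x3 uint8, red, green, blue); there is no depth.
- optics.get_calibration(name): a dict with "fx", "fy", "cx", "cy" (pixels), "dist_coeffs" ([k1, k2, p1, p2, k3] as OpenCV has them; the pictures are not rectified), "extrinsics" (4x4, takes a point from world to camera coordinates). Camera axes: x right, y down, z forward; pixel columns grow to the right and rows downward; lengths in m; the calibration is good to about 2 mm. A picture is of the moment at which its call begins: read the wrist's pose just before it. get_calibration takes no time and is no camera call; for the wrist camera it gives the pose at the moment of the call.
- ctrl.job_done(): hands the job in, once; it reports no verdict.
The state is a dict: "time": time; "q": joint angles; "qvel": joint speeds; "tau": joint torques, N m; "tcp_pos": TCP position; "eef_rot": TCP orientation; "force": force on the tool from outside, world axes, zero at the start; "moment": the same for the moment, N m; "finger_gap": finger opening in m.
Only numpy, scipy, OpenCV 4.12 (cv2) and the standard library are available. Lean on these libraries where they do the work, as an engineer would, in place of code of your own. Each camera call takes 0.05 s, during which the arm holds its last target. There are 200 camera calls.

TASK

Take the long gouge out of the small wooden chest: its handle end is tucked under the fixed cover board and it is longer than the opening, so tilt it blade end up and draw it out diagonally through the opening. Finish while holding it still in the gripper, all of it in the air at least 3 cm higher than the chest's rim and touching nothing but the gripper. Do not shift the chest, and leave the tin on the cover, the mallet, the sharpening stone and the short gouge where they are.

Things in the scene. Friction and masses are not known exactly. Their poses are not given: they have to be found in the camera images.
- chest: Loose, heavy (3 kg) pale plywood chest, 320 (its x) x 190 (its y) x 99 mm tall, walls 10 mm; origin at the centre of its underside, z up. The gouge lies in it on a flat raised bed, top 48 mm above the bench, from x = -65 to +150 mm. Its -x end (x = -150 to -65 mm) is a well with its floor at height 8 mm, roofed by a fixed cover board
- chest_opening (a point): Centre of the chest's open mouth at rim height, 99 mm above the bench and 51 mm above the bed; axes as the chest. The mouth is 215 mm (x) by 170 mm (y)
- cover_edge (a point): Middle of the lower edge of the brown cover board where it meets the mouth, 90 mm above the bench, right over the end of the bed; axes as the chest. The board is 9 mm thick, its top level with the rim. Between bed and cover is a slot 42 mm high, through which the handle passes; tilted blade up, its butt may dip into the well behind the bed
- gouge_grip (a point): Balance point of the long gouge, on its centre line (half-way up), a good place to grasp; x along the tool towards the blade tip, z up. The gouge is 280 mm long, 0.14 to 0.28 kg: dark flat-sided wooden handle 24 x 24 mm from 150 mm behind this point to 40 mm ahead, a brass ferrule of 14 mm, then a steel blade 76 x 14 x 5 mm
- gouge_butt (a point): Centre of the handle's end face, 150 mm behind gouge_grip; axes as gouge_grip. At the start it lies about 75 mm inside the cover's edge, about 10 mm from the end wall
- gouge_tip (a point): End of the blade on the centre line, 130 mm ahead of gouge_grip; axes as gouge_grip. At the start about 10 mm from the chest's +x end wall
- tin: Bystander: small green and aluminium tin, 43 mm across, 19 mm tall, standing on the chest's cover board; origin at the centre of its underside
- stone: Bystander: grey sharpening stone on a dark wooden base, 190 x 70 x 29 mm, on the bench at the chest's -y side; origin at the centre of its underside
- mallet: Bystander: wooden mallet lying on the bench at the chest's +y side, head 75 x 130 x 60 mm, 242 mm long; origin below its handle, head towards its +x
- palm_gouge: Bystander: short gouge, 134 mm long and 22 mm thick, lying on the bench beyond the chest's +x end; origin below its handle

How it is judged:
By the outcome, as a careful person would: the job done as asked, in the order asked, and still so for the second after the job is handed in, while the arm keeps its last pose, push and grip.
It also fails if it takes over 38 s, if anything falls off the work surface, if the arm or the gripper's body presses on something with over 40 N, if the wrist force passes 120 N, or if a joint passes its speed limit or range.

## Working session

There is one attempt and no reset: what is moved stays moved. The work goes in short steps, Python scripts to look and compute and a tool call to move; the robot and the scene stay as the last step left them, time stands still between calls to the robot, and variables do not carry over. Pictures are saved under pics/ and viewed, about 8 in all and at most 12, crops included, and the job is handed in when it is done.

Besides the shell and the picture viewer there is one more tool, called after "Call:" by a JSON object that holds its "fn" and its "kwargs". play_rows: Moves the arm, as the interface text tells. Its arguments: {"type":"object","properties":{"increments":{"type":"array"},"fingers":{"type":"number"},"squeeze":{"type":"number"}},"required":["increments"]}

```bash
ls; mkdir -p pics; python3 - <<'E'
from bench import telemetry, optics, ctrl
import cv2, numpy as np
for n in ["side","top"]:
    im=optics.snapshot(n); cv2.imwrite(f"pics/{n}0.png",im[:,:,::-1])
    c=optics.get_calibration(n); print(n,c["fx"],c["fy"],c["cx"],c["cy"],c["dist_coeffs"]); print(np.round(c["extrinsics"],4).tolist())
s=telemetry.state(); print(s["time"],s["tcp_pos"],np.round(s["eef_rot"],3).tolist(),s["force"],s["finger_gap"])
E
```

```text
pics
side 355.7956266376729 355.7956266376729 258.52032112368494 195.37615457999377 [-0.05930952  0.          0.          0.          0.        ]
[[0.8858, -0.4639, -0.0114, -0.4688], [-0.2749, -0.5048, -0.8183, 0.2436], [0.3738, 0.728, -0.5746, 0.5899], [0.0, 0.0, 0.0, 1.0]]
top 374.52392275634077 374.52392275634077 252.60431407811436 186.94721233365064 [-0.0377361  0.         0.         0.         0.       ]
[[-0.001, -0.9999, -0.0146, 0.0654], [-0.9803, 0.0039, -0.1975, 0.5776], [0.1975, 0.0141, -0.9802, 0.9593], [0.0, 0.0, 0.0, 1.0]]
0.1 [ 0.20111419 -0.59127678  0.23600561] [[-0.0, 0.322, -0.947], [0.001, -0.947, -0.322], [-1.0, -0.001, -0.0]] [0.4272809  0.63134911 0.34932658] 0.08812301721900143
```

View pics/top0.png

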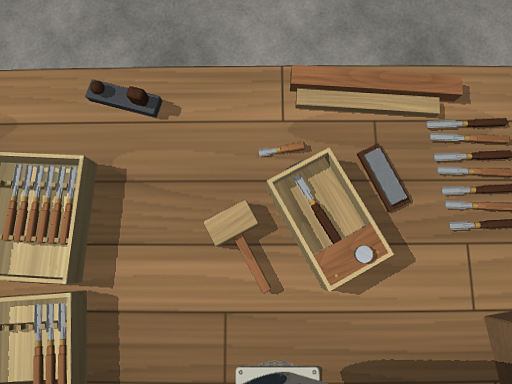

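View pics/side0.png

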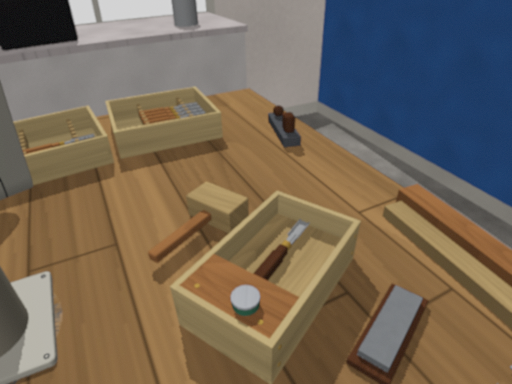

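Top view: the chest corners are near (268,182), (330,149), (394,254) and (331,290), the cover with the tin is at (363,254), and the gouge runs from its tip at (298,178) to the cover edge near (338,243). The side view agrees. Next I'll measure with masks.

```bash
cat > h.py <<'E'
import cv2, numpy as np
from bench import telemetry, optics, ctrl
def ray(c,px):
    K=np.array([[c["fx"],0,c["cx"]],[0,c["fy"],c["cy"]],[0,0,1]])
    p=cv2.undistortPoints(np.array(px,float).reshape(-1,1,2),K,np.array(c["dist_coeffs"],float)).reshape(-1,2)
    E=np.array(c["extrinsics"]); R,t=E[:3,:3],E[:3,3]
    return -R.T@t, np.c_[p,np.ones(len(p))]@R
def plane(c,px,z):
    o,d=ray(c,px); return o+d*((z-o[2])/d[:,2])[:,None]
def proj(c,P):
    K=np.array([[c["fx"],0,c["cx"]],[0,c["fy"],c["cy"]],[0,0,1]]); E=np.array(c["extrinsics"])
    return cv2.projectPoints(np.array(P,float).reshape(-1,3),cv2.Rodrigues(E[:3,:3])[0],E[:3,3],K,np.array(c["dist_coeffs"],float))[0].reshape(-1,2)
E
python3 - <<'E'
from h import *
im=cv2.imread("pics/top0.png"); c=optics.get_calibration("top")
# rim corners
P=plane(c,[(268,182),(330,149),(394,254),(331,290)],.099)
print(np.round(P,4).tolist(), [round(float(np.linalg.norm(P[i]-P[(i+1)%4])),4) for i in range(4)])
hsv=cv2.cvtColor(im,cv2.COLOR_BGR2HSV)
roi=np.zeros(im.shape[:2],np.uint8); cv2.fillPoly(roi,[np.array([(278,184),(328,158),(356,206),(356,232),(316,256)])],255)
dark=((hsv[...,2]<95)&(roi>0)).astype(np.uint8); steel=((hsv[...,1]<60)&(hsv[...,2]>110)&(roi>0)).astype(np.uint8)
for n,m,z in(("dark",dark,.072),("steel",steel,.0625)):
    k,l,s,ce=cv2.connectedComponentsWithStats(m); i=1+np.argmax(s[1:,4]); ys,xs=np.where(l==i)
    Q=plane(c,np.c_[xs,ys],z)[:,:2]; mu=Q.mean(0); v=np.linalg.svd(Q-mu)[2][0]; v*=np.sign(v[0]); a=(Q-mu)@v; b=(Q-mu)@np.array([-v[1],v[0]])
    print(n,len(xs),s[i],mu.round(4),"ang",round(float(np.degrees(np.arctan2(v[1],v[0]))),1),"along",a.min().round(3),a.max().round(3),"wid",b.min().round(3),b.max().round(3))
cr=cv2.resize(im[140:300,250:410],None,fx=3.7,fy=3.7,interpolation=cv2.INTER_CUBIC)
cv2.imwrite("pics/crop0.png",cr)
E
```

```text
[[0.5825, 0.0232, 0.099], [0.6715, -0.1423, 0.099], [0.396, -0.2924, 0.099], [0.3089, -0.1301, 0.099]] [0.1879, 0.3138, 0.1841, 0.3136]
dark 437 [311 202  30  42 437] [ 0.4779 -0.1278] ang 30.3 along -0.055 0.06 wid -0.014 0.014
steel 172 [295 177  19  24 172] [ 0.5729 -0.0754] ang 28.7 along -0.034 0.032 wid -0.012 0.013
```

View pics/crop0.png

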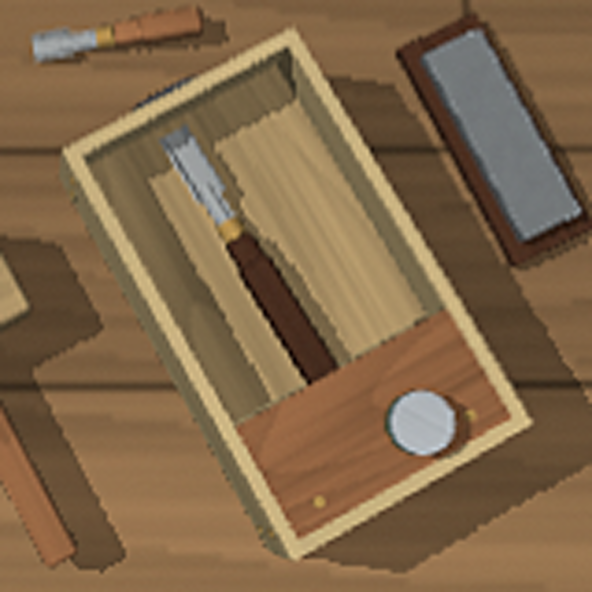

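The crop confirms the gouge is clear on both sides: handle front at about (314,204), cover edge at (336,240), tip at (298,177). The rim measures 0.314 × 0.186 m, which matches the chest. The gouge axis is about 29° and the grasp target about (0.510, -0.110), 30 mm ahead of the chest centre. Now approaching.

Call:
{"fn": "play_rows", "kwargs": {"increments": [{"slide": [0, -0.03, -0.037], "yaw": 0}, {"slide": [0, -0.03, -0.037], "yaw": 0}, {"slide": [0, -0.03, -0.037], "yaw": 0}, {"slide": [0, -0.03, -0.037], "yaw": 0}, {"slide": [0, -0.03, -0.037], "yaw": 0}, {"slide": [0, -0.03, -0.037], "yaw": 0}, {"slide": [0, -0.03, -0.037], "yaw": 0}, {"slide": [0, -0.03, -0.037], "yaw": 0}, {"slide": [0, -0.03, -0.037], "yaw": 0}, {"slide": [0, -0.03, -0.037], "yaw": 0}], "fingers": 0.6}}

```text
time: 1.1
tcp_pos: [0.46, -0.178, 0.2335]
eef_rot: [[-0.002, 0.312, -0.95], [0.002, -0.95, -0.312], [-1.0, -0.002, 0.001]]
force: [0.7, -0.8, 0.1]
finger_gap: 0.0527
```

Call:
{"fn": "play_rows", "kwargs": {"increments": [{"slide": [0, -0.024, -0.034], "yaw": 0}, {"slide": [0, -0.024, -0.034], "yaw": 0}, {"slide": [0, 0, 0], "yaw": -0.097}, {"slide": [0, 0, 0], "yaw": -0.097}, {"slide": [0, 0, 0], "yaw": 0}, {"slide": [0, 0, 0], "yaw": 0}]}}

```text
time: 1.7
tcp_pos: [0.5133, -0.101, 0.2322]
eef_rot: [[-0.004, 0.5, -0.866], [0.003, -0.866, -0.5], [-1.0, -0.005, 0.002]]
force: [-0.2, -0.5, -0.9]
finger_gap: 0.0527
```

```bash
python3 - <<'E'
from h import *
s=telemetry.state(); c=optics.get_calibration("wrist"); im=optics.snapshot("wrist")[:,:,::-1].copy(); cv2.imwrite("pics/w1.png",im)
print(s["time"],s["tcp_pos"].round(4),np.round(s["eef_rot"],3).tolist(),s["finger_gap"])
t=s["tcp_pos"]; print(proj(c,[[t[0],t[1],.072],[t[0],t[1],.099]]).round(1))
E
```

```text
1.7 [ 0.5133 -0.101   0.2322] [[-0.004, 0.5, -0.866], [0.003, -0.866, -0.5], [-1.0, -0.005, 0.002]] 0.05273001044502843
[[252.3 176.8]
 [252.3 183.5]]
```

View pics/w1.png

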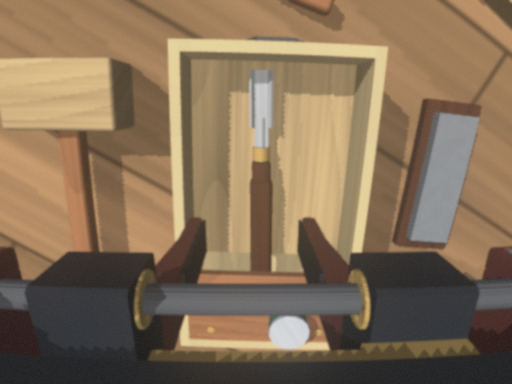

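The wrist view shows the gouge's handle front at (261,161), the cover edge at (261,271) and the tip at (261,71). The TCP projects to (252,177), so there is a small sideways offset to correct.

```bash
python3 - <<'E'
from h import *
s=telemetry.state(); c=optics.get_calibration("wrist")
f=plane(c,[(261,161),(261,265)],.072); tip=plane(c,[(261,71)],.0625)
d=f[0]-f[1]; print(f.round(4),tip.round(4),np.degrees(np.arctan2(d[1],d[0])).round(1),np.linalg.norm((tip[0]-f[0])[:2]))
R=np.array(s["eef_rot"]); u=d/np.linalg.norm(d)
tgt=f[0]-.018*u; tgt[2]=.066; print(tgt.round(4),(R.T@(tgt-s["tcp_pos"])).round(4), "tool z ang",np.degrees(np.arctan2(-R[1,2],-R[0,2])))
# cover edge row and rim for check
print(plane(c,[(261,272)],.099).round(4))
E
```

```text
[[ 0.5319 -0.1005  0.072 ]
 [ 0.4301 -0.1606  0.072 ]] [[ 0.6076 -0.0562  0.0625]] 30.5 0.0876863550176499
[ 0.5164 -0.1096  0.066 ] [0.1662 0.0097 0.0012] tool z ang 30.018985279115782
[[ 0.436  -0.1563  0.099 ]]
```

Call:
{"fn": "play_rows", "kwargs": {"increments": [{"slide": [0.02, 0.009, 0.001], "yaw": 0}, {"slide": [0.03, 0, 0], "yaw": 0}, {"slide": [0.03, 0, 0], "yaw": 0}, {"slide": [0.03, 0, 0], "yaw": 0}, {"slide": [0.02, 0, 0], "yaw": 0}, {"slide": [0, 0, 0], "yaw": 0}, {"slide": [0, 0, 0], "yaw": 0}]}}

```text
time: 2.45
tcp_pos: [0.5171, -0.1133, 0.0998]
eef_rot: [[0.001, 0.484, -0.875], [0.002, -0.875, -0.484], [-1.0, -0.001, -0.001]]
force: [0.5, -0.8, 0.4]
finger_gap: 0.0527
```

Call:
{"fn": "play_rows", "kwargs": {"increments": [{"slide": [0.014, -0.003, -0.001], "yaw": 0}, {"slide": [0.012, 0, 0], "yaw": 0}, {"slide": [0.006, 0, 0], "yaw": 0}, {"slide": [0, 0, 0], "yaw": 0}, {"slide": [0, 0, 0], "yaw": 0}]}}

```text
time: 2.95
tcp_pos: [0.5185, -0.1106, 0.0682]
eef_rot: [[0.006, 0.482, -0.876], [0.001, -0.876, -0.482], [-1.0, 0.002, -0.005]]
force: [-0.4, -0.3, -0.4]
finger_gap: 0.0527
```

Call:
{"fn": "play_rows", "kwargs": {"increments": [{"slide": [0.002, 0, 0], "yaw": 0}, {"slide": [0, 0, 0], "yaw": 0}, {"slide": [0, 0, 0], "yaw": 0}, {"slide": [0, 0, 0], "yaw": 0}, {"slide": [0, 0, 0], "yaw": 0}, {"slide": [0, 0, 0], "yaw": 0}, {"slide": [0, 0, 0], "yaw": 0}], "fingers": 0, "squeeze": 8}}

```text
time: 3.65
tcp_pos: [0.5191, -0.1106, 0.0669]
eef_rot: [[0.007, 0.482, -0.876], [0.001, -0.876, -0.482], [-1.0, 0.003, -0.007]]
force: [0.8, 0.9, -1.7]
finger_gap: 0.024
```

Gripped: the gap of 24 mm equals the handle width. Now a slow lift with a light grip, so the handle pivots on the slot.

Call:
{"fn": "play_rows", "kwargs": {"increments": [{"slide": [-0.006, 0, 0], "yaw": 0}, {"slide": [-0.006, 0, 0], "yaw": 0}, {"slide": [-0.006, 0, 0], "yaw": 0}, {"slide": [-0.006, 0, 0], "yaw": 0}, {"slide": [0, 0, 0], "yaw": 0}]}}

```text
time: 4.15
tcp_pos: [0.5187, -0.1106, 0.0931]
eef_rot: [[0.007, 0.482, -0.876], [0.001, -0.876, -0.482], [-1.0, 0.003, -0.006]]
force: [0.5, -0.3, -2.9]
finger_gap: 0.0241
```

```bash
python3 - <<'E'
from h import *
im=optics.snapshot("side")[:,:,::-1].copy(); cv2.imwrite("pics/s2.png",cv2.resize(im[150:384,150:390],None,fx=2.5,fy=2.5))
s=telemetry.state(); print(s["force"].round(2),s["moment"].round(3),s["tcp_pos"].round(4))
E
```

```text
[-0.84 -0.53 -2.28] [ 0.073 -0.113  0.002] [ 0.5186 -0.1106  0.0928]
```

View pics/s2.png

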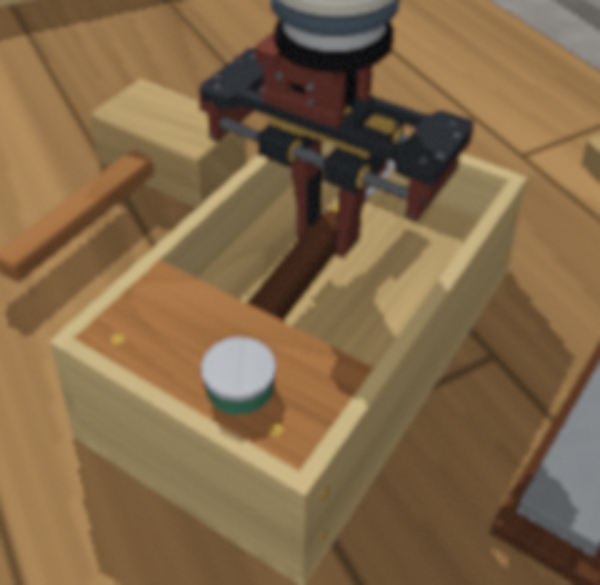

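The handle is held and is running under the cover at crop (270,300). The chest and tin haven't moved, and the load is about 2.5 N. Continuing the lift.

Call:
{"fn": "play_rows", "kwargs": {"increments": [{"slide": [-0.006, 0, 0], "yaw": 0}, {"slide": [-0.006, 0, 0], "yaw": 0}, {"slide": [-0.006, 0, 0], "yaw": 0}, {"slide": [0, 0, 0], "yaw": 0}]}}

```text
time: 4.6
tcp_pos: [0.5182, -0.1106, 0.1122]
eef_rot: [[0.006, 0.482, -0.876], [0.001, -0.876, -0.482], [-1.0, 0.002, -0.006]]
force: [0.7, 0.4, -3.0]
finger_gap: 0.0238
```

Call:
{"fn": "play_rows", "kwargs": {"increments": [{"slide": [-0.006, 0, 0], "yaw": 0}, {"slide": [-0.006, 0, 0], "yaw": 0}, {"slide": [-0.006, 0, 0], "yaw": 0}, {"slide": [0, 0, 0], "yaw": 0}]}}

```text
time: 5.0
tcp_pos: [0.518, -0.1106, 0.1318]
eef_rot: [[0.006, 0.482, -0.876], [0.001, -0.876, -0.482], [-1.0, 0.002, -0.006]]
force: [0.6, -0.7, -1.4]
finger_gap: 0.0235
```

```bash
python3 - <<'E'
from h import *
a=optics.snapshot("side")[:,:,::-1].copy(); b=optics.snapshot("wrist")[:,:,::-1].copy(); cv2.imwrite("pics/s3.png",np.hstack([cv2.resize(a[150:384,150:390],(400,390)),cv2.resize(b,(400,300)) if 0 else cv2.resize(b,(400,390))]))
s=telemetry.state(); print(s["force"].round(2),s["moment"].round(3),s["tcp_pos"].round(4))
E
```

```text
[-0.21  0.53 -2.65] [ 0.019 -0.064 -0.012] [ 0.5176 -0.1105  0.1312]
```

View pics/s3.png

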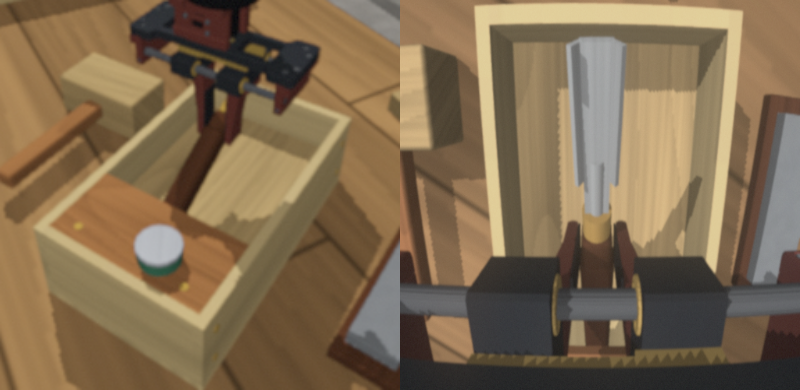

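The wrist picture shows the blade raised clear of the bed, with the tip at wrist pixel (250,37) and the ferrule at (252,205). The chest and tin are unmoved. I'll estimate the tilt before drawing it out.

```bash
python3 - <<'E'
from h import *
s=telemetry.state(); c=optics.get_calibration("wrist"); R=np.array(s["eef_rot"]); t=s["tcp_pos"]
u=-R[:,2]
for name,px,L in(("tip",(250,38),.1065),("ferrule back",(252,232),.0165)):
  for h in(0.0,-.006):   # pivot point rel. to TCP height
    p=t+[0,0,h]; o,d=ray(c,[px]); d=d[0]/np.linalg.norm(d[0]); b=d@(o-p); q=b*b-(o-p)@(o-p)+L*L
    if q<0: print(name,"none",q); continue
    for k in(b*-1-q**.5,b*-1+q**.5):
        P=o+k*d; print(name,h,P.round(3),"tilt",np.degrees(np.arctan2(P[2]-p[2],(P-p)@u)).round(1))
E
```

```text
tip 0.0 [ 0.597 -0.066  0.187] tilt 31.5
tip 0.0 [ 0.609 -0.059  0.115] tilt -9.0
tip -0.006 [ 0.598 -0.065  0.178] tilt 29.6
tip -0.006 [ 0.61  -0.059  0.112] tilt -7.0
ferrule back 0.0 [ 0.529 -0.104  0.141] tilt 37.1
ferrule back 0.0 [ 0.519 -0.11   0.115] tilt -84.1
ferrule back -0.006 [ 0.528 -0.105  0.137] tilt 46.2
ferrule back -0.006 [ 0.517 -0.111  0.109] tilt -93.3
```

Tilt is about 31° with the tip at z≈0.18. Firming the grip and drawing out along the tool's axis.

Call:
{"fn": "play_rows", "kwargs": {"increments": [{"slide": [0, 0, 0], "yaw": 0}, {"slide": [0, 0, 0], "yaw": 0}, {"slide": [-0.007, 0, -0.012], "yaw": 0}, {"slide": [-0.007, 0, -0.012], "yaw": 0}, {"slide": [-0.007, 0, -0.012], "yaw": 0}, {"slide": [0, 0, 0], "yaw": 0}], "squeeze": 20}}

```text
time: 5.7
tcp_pos: [0.5522, -0.0914, 0.1537]
eef_rot: [[0.005, 0.482, -0.876], [0.001, -0.876, -0.482], [-1.0, 0.001, -0.005]]
force: [0.4, 0.4, -2.2]
finger_gap: 0.0241
```

Call:
{"fn": "play_rows", "kwargs": {"increments": [{"slide": [-0.007, 0, -0.012], "yaw": 0}, {"slide": [-0.007, 0, -0.012], "yaw": 0}, {"slide": [-0.007, 0, -0.012], "yaw": 0}, {"slide": [0, 0, 0], "yaw": 0}]}}

```text
time: 6.1
tcp_pos: [0.5871, -0.0719, 0.1772]
eef_rot: [[0.006, 0.483, -0.876], [0.001, -0.876, -0.483], [-1.0, 0.002, -0.006]]
force: [1.8, -0.4, -1.9]
finger_gap: 0.0234
```

```bash
python3 - <<'E'
from h import *
a=optics.snapshot("side")[:,:,::-1].copy(); b=optics.snapshot("top")[:,:,::-1].copy(); cv2.imwrite("pics/s4.png",np.hstack([cv2.resize(a[150:384,150:390],(400,390)),cv2.resize(b[140:300,250:410],(400,390))]))
s=telemetry.state(); print(s["force"].round(2),s["moment"].round(3),s["tcp_pos"].round(4))
E
```

```text
[-0.95  0.88 -2.5 ] [ 0.005 -0.13   0.015] [ 0.5849 -0.0723  0.1758]
```

View pics/s4.png

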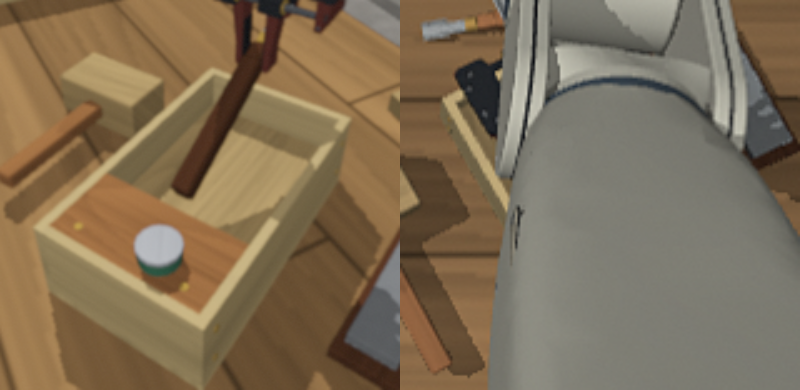

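The butt is out and visible at side-crop (183,188), about 30 mm clear of the cover edge. The chest and tin look unmoved. Lifting straight up.

Call:
{"fn": "play_rows", "kwargs": {"increments": [{"slide": [-0.012, 0, 0], "yaw": 0}, {"slide": [-0.015, 0, 0], "yaw": 0}, {"slide": [-0.015, 0, 0], "yaw": 0}, {"slide": [-0.015, 0, 0], "yaw": 0}, {"slide": [-0.015, 0, 0], "yaw": 0}, {"slide": [-0.015, 0, 0], "yaw": 0}, {"slide": [-0.015, 0, 0], "yaw": 0}, {"slide": [-0.015, 0, 0], "yaw": 0}, {"slide": [-0.01, 0, 0], "yaw": 0}, {"slide": [0, 0, 0], "yaw": 0}], "squeeze": 30}}

```text
time: 7.2
tcp_pos: [0.5784, -0.0749, 0.3104]
eef_rot: [[-0.006, 0.479, -0.878], [0.002, -0.878, -0.479], [-1.0, -0.004, 0.004]]
force: [-0.3, -0.5, -1.9]
finger_gap: 0.0234
```

Call:
{"fn": "play_rows", "kwargs": {"increments": [{"slide": [0, 0, 0], "yaw": 0}, {"slide": [0, 0, 0], "yaw": 0}, {"slide": [0, 0, 0], "yaw": 0}, {"slide": [0, 0, 0], "yaw": 0}, {"slide": [0, 0, 0], "yaw": 0}]}}

```text
time: 7.7
tcp_pos: [0.5766, -0.0749, 0.3077]
eef_rot: [[-0.01, 0.479, -0.878], [0.003, -0.878, -0.479], [-1.0, -0.007, 0.008]]
force: [-0.6, 0.8, -2.5]
finger_gap: 0.0234
```

```bash
python3 - <<'E'
from h import *
a=optics.snapshot("side")[:,:,::-1].copy(); b=optics.snapshot("top")[:,:,::-1].copy(); cv2.imwrite("pics/s5s.png",a); cv2.imwrite("pics/s5.png",np.hstack([cv2.resize(a[30:384,130:440],(400,457)),cv2.resize(b[130:310,190:420],(400,457))]))
s=telemetry.state(); print(s["time"],s["force"].round(2),s["qvel"].round(2),s["tcp_pos"].round(4),s["finger_gap"])
c=optics.get_calibration("side"); t=s["tcp_pos"]; print(proj(c,t).round(1))
# movement check of bystanders: difference in the lower-left of side view
a0=cv2.imread("pics/side0.png"); d=cv2.absdiff(a0,a).max(2)>40
print("tin/cover region",d[255:345,185:300].sum(),"stone",d[280:384,350:440].sum(),"mallet",d[180:260,145:225].sum())
E
```

```text
7.8 [ 0.12 -0.74 -2.09] [-0.04 -0.22 -0.22 -0.08  0.04  0.03] [ 0.5766 -0.0749  0.3079] 0.02338073016946265
[[303.7 115.7]]
tin/cover region 958 stone 10 mallet 0
```

View pics/s5.png

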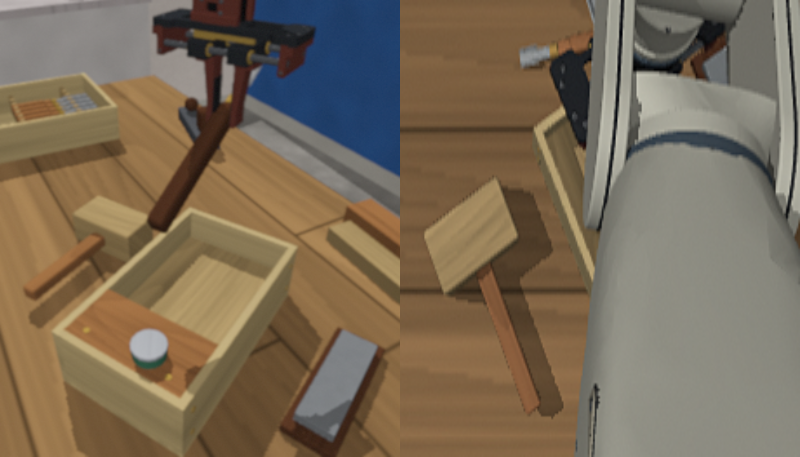

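The gouge hangs handle-down in the air (butt at side pixel (254,202)) with the chest empty below it. The bystanders look in place. Last check: butt height, and the cause of the differing pixels near the tin.

```bash
python3 - <<'E'
from h import *
s=telemetry.state(); c=optics.get_calibration("side"); R=np.array(s["eef_rot"]); t=s["tcp_pos"]
for ang in(30,40,50,60): print(ang,(t-.1735*(np.cos(np.radians(ang))*-R[:,2]+[0,0,np.sin(np.radians(ang))])).round(3),proj(c,t-.1735*(np.cos(np.radians(ang))*-R[:,2]+[0,0,np.sin(np.radians(ang))])).round(0))
a0=cv2.imread("pics/side0.png"); a=cv2.imread("pics/s5s.png"); d=cv2.absdiff(a0,a).max(2)>40
print("tin",d[282:316,228:262].sum(),"chest front",d[290:384,180:226].sum(), d[320:384,226:300].sum()); ys,xs=np.where(d[255:345,185:300]); print(xs.min()+185,xs.max()+185,ys.min()+255,ys.max()+255)
sh,_=cv2.phaseCorrelate(np.float32(a0[282:350,178:262,1]),np.float32(a[282:350,178:262,1])); print("shift px",np.round(sh,2))
E
```

```text
30 [ 0.445 -0.147  0.222] [[252. 205.]]
40 [ 0.46  -0.139  0.197] [[259. 212.]]
50 [ 0.479 -0.128  0.176] [[266. 216.]]
60 [ 0.5   -0.116  0.158] [[274. 216.]]
tin 0 chest front 0 161
254 298 255 334
shift px [-0.01 -0.02]
```

The tilt is about 30° and the butt is at z≈0.21, against the 0.129 required. The tin and chest show zero pixel shift. Handing in.

```bash
python3 -c "
from bench import ctrl; print(ctrl.job_done())"
```

```text
the job is handed in; nothing more can be done
None
```

The long gouge is out of the chest and held still in the air, and the job is handed in at about 7.8 s of robot time.

**What I did:** I gripped the handle about 23 mm ahead of its balance point with a light 8 N squeeze. Lifting it let the handle pivot in the slot to about 31° blade up. I then drew it out diagonally along its axis with 20 N, and raised it straight up with 30 N.

**Last checks:**
- **Height:** The lowest point, the butt, is at about z = 0.21 m, against the 0.129 m needed. The tilt is still about 30°.
- **Grip and forces:** The finger gap is 23.4 mm, on a handle 24 mm thick. The outside force is about 2 N, which is the tool's own weight, and it stayed at or below about 3 N in every reading I took.
- **Things not to move:** The side picture before and after shows the chest's cover end with the tin shifted by no more than 0.02 px. The mallet has no changed pixels and the stone area has 10. There are other changed pixels around the empty chest mouth, in the region x 254–298, y 255–334. I put these down to the missing gouge and changed shadows, but did not check them separately.
- **Not fully checked:** At the end the arm hid most of the chest in the top view. I checked the short gouge there by eye only, partly in view; it looked in place.

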